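# Hold a rebuilt crane controller in its third notch

## Task

The rebuilt crane controller (the open one with the red ball knob) is to drive the motor on test at its third speed. Pull the red emergency-stop head out until it clicks into its released position, and only then push the controller's lever forward, away from the robot, three clicks from neutral, counting them by feel, without running on towards the fourth. The lever springs back to neutral by itself, so finish with the fingers still holding it steady in the third notch; leave the spare controller and everything else on the bench alone.

Things in the scene. Friction and masses are not known exactly. Their poses are not given: they have to be found in the camera images.
- controller: the rebuilt crane controller, cover off, bolted down: grey base plate 200 x 170 x 10 mm, open steel cheeks, orange cams. Origin: centre of the plate's underside. +x is FORWARD (away from the robot, turned by up to 0.3 rad), +y left, z up. The lever's shaft lies along y, 85 mm above the origin. Apart from the lever nothing reaches above 139 mm. It and the spare may have changed places
- lever: the controller's lever with knob and star wheel, one moving part; origin on the shaft's axis, z points along the lever to the knob. Upright at neutral (start); four notches forward and four backward, one every 12 degrees: the third forward is at 36 degrees, knob 88 mm ahead of the shaft and 206 mm above the bench. A return spring pulls it to neutral; no notch holds it by itself
- knob (a point): centre of the red ball knob, 36 mm diameter, on a 12 mm rod, 150 mm from the shaft's axis; at the start upright, 235 mm above the bench. One click is about 31 mm of knob travel along the arc. The return spring alone pulls at the knob with 3.4 N in the first notch, 6.7 N in the second and 10 N in the third
- roller_tip (a point): the spring-loaded roller that runs on the star wheel (53 mm radius) at the left end of the shaft, 85 mm above the bench, and makes the clicks: it resists the knob by up to 3 N as it climbs out of a notch and helps it on past the crest halfway to the next. So the push sinks by about 2 N after each notch, then jumps up by 3 to 4 N within 2 to 3 degrees as the roller seats in the next: the click
- estop (a joint): position of the emergency-stop head along its vertical slide (m): 0 pushed in (start), 0.008 pulled out; a ball catch snaps it to either end and holds it there; it takes about 12 N to pull it past the middle
- estop_head (a point): middle of the red mushroom head, 40 mm diameter and 14 mm thick with its axis vertical, on a yellow fixed box 74 x 74 mm and 66 mm high; pushed in, this point is 85 mm above the bench and the head's underside 12 mm above the box (a 29 mm wide collar, 5 mm high, lies under the head). Grip the head by its rim from above, its sides are 25 mm or more clear
- spare_knob (a point): centre of the black ball knob (36 mm) of the spare controller, upright, 235 mm above the bench; not to be moved
- spare: the spare controller with its cover on, bolted down: dark grey housing 112 mm high on a 200 x 170 mm base plate; origin at the centre of its underside; not to be used
- spanner: loose spanner, 190 mm, lying on the bench; origin at its underside, leave alone
- screwdriver: loose screwdriver, 210 mm, lying on the bench; leave alone
- bearing: ball bearing lying flat, 80 mm diameter, 20 mm high; leave alone
- spray_can: standing spray can, 58 mm diameter, 170 mm high; leave alone
- mug: blue mug, 82 mm diameter, 92 mm high; leave alone
- tape: black roll of tape lying flat, 72 mm diameter, 19 mm high; leave alone

How it is judged:
By the outcome, as a careful person would: the job done as asked, in the order asked, and still so for the second after the job is handed in, while the arm keeps its last pose, push and grip.
It also fails if it takes over 69 s, if anything falls off the work surface, if the arm or the gripper's body presses on something with over 40 N, if the wrist force passes 120 N, or if a joint passes its speed limit or range.

## Robot

A 6-joint arm with a two-finger parallel gripper is mounted at the origin on the work surface. World frame = base frame: x ahead of the robot, y to its left, z up, the work surface at z = 0. Lengths are in mm, angles in rad, forces in N, time in s.
With the tool pointing down it reaches from about 350 to 975 mm from the base axis. Payload 7.1 kg.
Tool frame: the origin (TCP) lies midway between the tips of the shut fingers; the grasp point (between the pads) lies 19 mm behind it; z points along the fingers, y is the line along which they close (so a half turn about z gives the same grasp; the last joint's range is limited). The gripper opens to 88 mm and grips with 3 to 60 N. Pads are 20 mm wide; open, the fingers measure 115 mm over their backs; the gripper's body (75 mm by 178 mm) begins 61 mm behind the grasp point.
Start: joints at [-1.324, 0.423, 1.63, -0, 1.089, -0.019], TCP at [164.194, -603.03, 222.675] pointing down, gripper open.
Joint ranges: [-3, 3], [-0.9, 2.11], [0.09, 2.58], [-1.31, 4.45], [0.11, 2.69], [-2.54, 2.54]. Speed limits (rad/s): [2.39, 2.39, 3.01, 3.14, 3.14, 3.14].

## Interface

Orientations are given as a rotation vector (axis times angle).
In Python, from workcell import ctrl gives the robot as it stands. The module is installed in compiled form; this text tells all that it offers.
- The arm moves only by the tool servo_tool, never from a script. Its argument "increments" is a list of rows, each a list of 7 numbers: the shift along the world's x, y, z in cm, then the turn, a rotation vector about the world's x, y, z in degrees, then the opening, from -1 (shut) to 1 (fully open). A call has 1 to 20 rows; each row is the pose to reach, as a shift and turn from the pose commanded when the call began; what a row does not reach only later rows make up. A row lasts 1/12 s, in which the tool goes at most 41.7 mm and 7.16 degrees, less where a joint would pass 70% of its speed; a pose out of reach is approached as far as the arm can. A call with a gripper value outside its range is refused whole. The fingers move at their own pace and stop on an object; the grip force is fixed at half the most. Time passes only in rows, so rows that repeat a pose let the fingers close. It gives the time, the measured TCP pose, the force, the opening and the grip force at its end, in the units of the state.
- ctrl.get_obs(): the state, without advancing time (a new reading comes with each control period).
- ctrl.get_image(name): name is "scene" or "top" or "wrist"; returns a dict with "image" (480x640x3 uint8, red, green, blue), "fx", "fy", "cx", "cy" (pixels), "k1" (the pictures are not rectified: a ray, as slopes to the right and down, at radius r is drawn at 1 + k1 r^2 times it, then the intrinsics apply), "extrinsics" (4x4, takes a point from camera to world coordinates); the wrist camera has in their place "tool_from_camera" (4x4, takes a point from camera to tool coordinates, whose origin is the TCP and whose axes are the flange's). Camera axes: x right, y up, looking along -z (the intrinsics and any distortion apply to the point x, -y, -z); pixel columns grow to the right and rows downward; lengths in mm; the calibration is good to about 2 mm. A picture is of the moment at which its call begins: read the wrist's pose just before it. There is no depth.
- ctrl.close_job(): hands the job in; it is judged then, once.
The state is a dict: "t": time; "qpos": joint angles; "qvel": joint speeds; "joint_torque": joint torques, N m; "ee_pos": TCP position; "orientation": TCP orientation; "ft_force": force on the tool from outside, world axes, zero at the start; "moment": the same for the moment, N m; "width": finger opening in mm; "grasp_force": force on a finger pad.
Only numpy, scipy, OpenCV 4.12 (cv2) and the standard library are available. Lean on these libraries where they do the work, as an engineer would, in place of code of your own. Each camera call takes 0.05 s, during which the arm holds its last target. There are 200 camera calls.

## Working session

There is one attempt and no reset: what is moved stays moved. The work goes in short steps, Python scripts to look and compute and a tool call to move; the robot and the scene stay as the last step left them, time stands still between calls to the robot, and variables do not carry over. Pictures are saved under pics/ and viewed, at most 10 in all, crops included, and the job is handed in when it is done.

Besides the shell and the picture viewer there is one more tool, called after "Request:" as name(argument=value, ...), one argument or row to a line, values as JSON. servo_tool: Moves the arm, as the interface text tells. Its arguments: {"type":"object","properties":{"increments":{"type":"array","items":{"type":"array","items":{"type":"number"}}}},"required":["increments"]}

```bash
mkdir -p pics
cat > h.py <<'E'
import numpy as np, cv2
from workcell import ctrl
def snap(n,f):
    d=ctrl.get_image(n); cv2.imwrite(f'pics/{f}.png',d['image'][:,:,::-1]); return d
def ray(d,u,v,E=None):
    E=d['extrinsics'] if E is None else E
    x=np.array([(u-d['cx'])/d['fx'],(v-d['cy'])/d['fy']]); s=x.copy()
    for _ in range(30): s=x/(1+d['k1']*(s@s))
    E=np.array(E); return E[:3,3],E[:3,:3]@np.array([s[0],-s[1],-1])
def atz(d,u,v,z,E=None):
    o,r=ray(d,u,v,E); return o+r*(z-o[2])/r[2]
def tri(rs):
    A=np.zeros((3,3));b=np.zeros(3)
    for o,r in rs:
        r=r/np.linalg.norm(r);P=np.eye(3)-np.outer(r,r);A+=P;b+=P@o
    return np.linalg.solve(A,b)
def proj(d,p):
    E=np.linalg.inv(np.array(d['extrinsics']));c=E[:3,:3]@p+E[:3,3]
    s=np.array([c[0],-c[1]])/-c[2]; s=s*(1+d['k1']*(s@s)); return s[0]*d['fx']+d['cx'],s[1]*d['fy']+d['cy']
E
python3 - <<'E'
from h import *
import pickle
D={}
for n in('top','scene'):
    d=snap(n,n+'0'); D[n]=d
    hsv=cv2.cvtColor(d['image'],cv2.COLOR_RGB2HSV)
    m=(((hsv[:,:,0]<6)|(hsv[:,:,0]>174))&(hsv[:,:,1]>150)&(hsv[:,:,2]>60)).astype(np.uint8)
    k,_,st,c=cv2.connectedComponentsWithStats(m)
    print(n,[(st[i].tolist(),c[i].round(1).tolist()) for i in range(1,k) if st[i,4]>40]); print(np.array(d['extrinsics']).round(2).tolist(),d['fx'])
pickle.dump(D,open('D.pkl','wb'))
o=ctrl.get_obs(); print({k:np.round(v,3).tolist() for k,v in o.items()})
E
```

```text
top [([190, 165, 8, 7, 43], [193.1, 167.6]), ([329, 266, 10, 11, 89], [333.6, 271.3]), ([471, 281, 11, 36, 322], [475.9, 299.1]), ([241, 283, 13, 13, 119], [247.3, 289.2])]
[[-0.02, 1.0, -0.08, 485.78], [-1.0, -0.02, -0.02, -1.69], [-0.02, 0.08, 1.0, 1710.56], [0.0, 0.0, 0.0, 1.0]] 555.2301213707985
scene [([395, 161, 15, 16, 180], [402.2, 168.5]), ([304, 232, 15, 14, 158], [310.9, 238.8]), ([134, 238, 16, 35, 336], [141.9, 254.3]), ([256, 313, 29, 34, 595], [271.5, 332.8])]
[[0.17, -0.7, 0.69, 1399.96], [0.98, 0.13, -0.12, -121.64], [-0.0, 0.7, 0.72, 1014.12], [0.0, 0.0, 0.0, 1.0]] 522.5825082331521
{'t': 0.1, 'qpos': [-1.324, 0.424, 1.631, 0.0, 1.089, -0.019], 'qvel': [-0.0, -0.002, -0.003, 0.001, -0.001, 0.002], 'joint_torque': [0.0, -54.562, -27.432, 0.064, 0.019, -0.0], 'ee_pos': [164.072, -602.559, 221.987], 'orientation': [-3.113, -0.416, 0.0], 'ft_force': [-0.643, -0.814, 0.028], 'moment': [0.007, -0.0, 0.05], 'grasp_force': 0.0, 'width': 87.941}
```

View pics/top0.png

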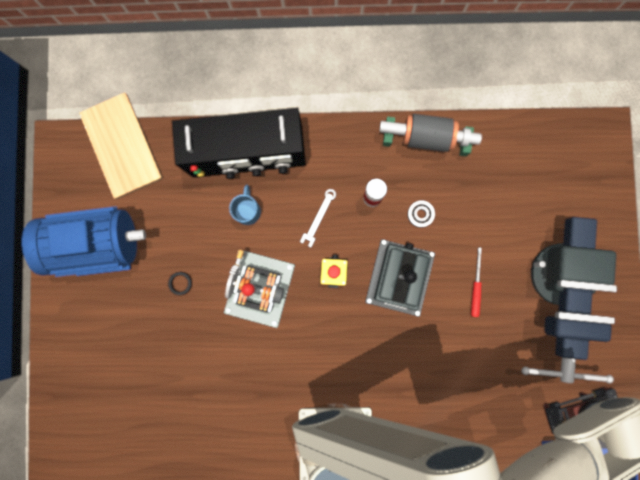

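View pics/scene0.png

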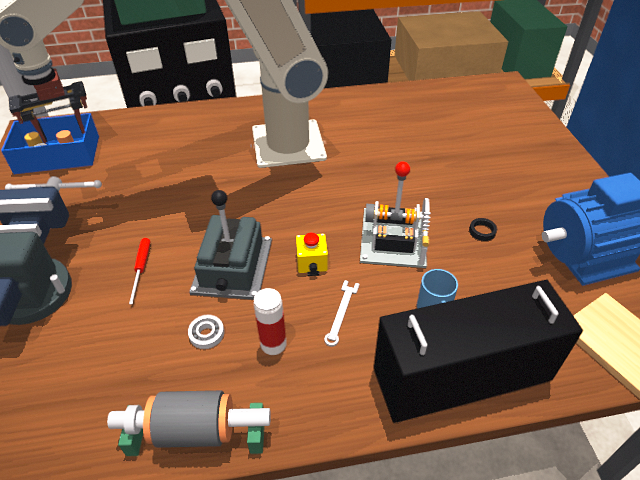

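The top view shows the rebuilt controller on the left (knob at 247,289; plate corners at about (241,250), (295,263), (277,328), (225,315)). The e-stop is in the middle (334,271) and the spare on the right. The mug is ahead of the controller at (244,208).

Run:
```python
from h import *
import pickle
D=pickle.load(open('D.pkl','rb')); t,s=D['top'],D['scene']
k=tri([ray(t,247.3,289.2),ray(s,402.2,168.5)]); e=tri([ray(t,333.6,271.3),ray(s,310.9,238.8)])
print('knob',k,'estop',e, 'k top@235',atz(t,247.3,289.2,235),'k sc@235',atz(s,402.2,168.5,235))
print('e top@92',atz(t,333.6,271.3,90),'e sc',atz(s,310.9,238.8,90))
c=np.array([atz(t,u,v,10) for u,v in[(241,250),(295,263),(277,328),(225,315)]]);print(c.round(0),c.mean(0))
a=(c[0]+c[1]-c[2]-c[3]);print('yaw',np.arctan2(a[1],a[0]), np.linalg.norm(a)/2)
b=(c[0]+c[3]-c[1]-c[2]);print('yaw2',np.arctan2(-b[0],b[1]),np.linalg.norm(b)/2)
print('mug',atz(t,244,209,92))
# crop upscaled of both
a1=cv2.resize(t['image'][235:345,210:350],None,fx=5,fy=5,interpolation=3)
cv2.imwrite('pics/crop1.png',a1[:,:,::-1])
```

```text
knob [474.09267249 224.72963492 237.75072822] estop [520.9494077   -4.91940222  87.80825343] k top@235 [474.3551416  226.34733055 235.        ] k sc@235 [470.73895978 224.70828245 235.        ]
e top@92 [521.01629685  -4.03748925  90.        ] e sc [522.91614625  -6.07239288  90.        ]
[[593. 280.  10.]
 [550. 114.  10.]
 [353. 171.  10.]
 [395. 330.  10.]] [472.98516167 223.73382405  10.        ]
yaw -0.26723998552580003 204.83560103948335
yaw2 -0.25511466182409154 167.8827100956269
mug [708.98909728 256.49872983  92.        ]
```

View pics/crop1.png

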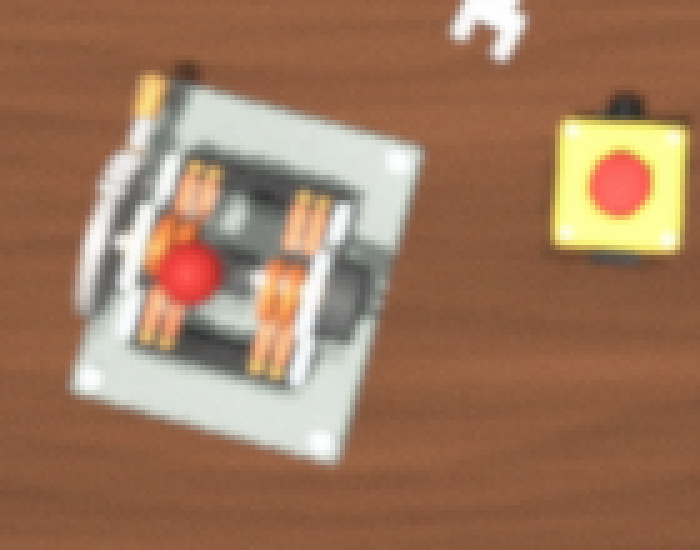

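The crop confirms a plate yaw of about -0.26 rad. I'll go over the e-stop first, high enough to clear the spare knob.

Request:
servo_tool(
  increments=[
    [0,0,4,0,0,0,1],
    [0,0,8,0,0,0,1],
    [2,3,10,0,0,0,1],
    [4,6.7,10,0,0,0,1],
    [6,10,10,0,0,0,1],
    [8,13.4,10,0,0,0,1],
    [10,16.7,10,0,0,0,1],
    [12,20,10,0,0,0,1],
    [14,23.4,10,0,0,0,1],
    [16,26.8,10,0,0,0,1],
    [18,30.1,10,0,0,0,1],
    [20,33.5,10,0,0,0,1],
    [22,36.8,10,0,0,0,1],
    [24,40.2,10,0,0,0,1],
    [26,43.5,10,0,0,0,1],
    [28,46.9,10,0,0,0,1],
    [30,50.2,10,0,0,0,1],
    [32,53.6,10,0,0,0,1],
    [34,56.9,8,0,0,0,1],
    [35.7,59.8,5,0,0,0,1],
  ],
)

```text
t: 1.77
ee_pos: [521.9, -6.0, 277.7]
orientation: [3.113, 0.418, 0.009]
ft_force: [0.5, -0.6, 0.1]
width: 87.8
grasp_force: 0.0
```

Request:
servo_tool(
  increments=[
    [0,0,-4,0,0,0,1],
    [0,0,-8,0,0,0,1],
    [0,0,-12,0,0,0,1],
    [0,0,-12,0,0,0,1],
    [0,0,-12,0,0,0,1],
  ],
)

```text
t: 2.18
ee_pos: [517.7, -8.3, 154.7]
orientation: [-3.113, -0.416, 0.008]
ft_force: [0.6, 0.1, 1.6]
width: 87.4
grasp_force: 0.0
```

Run:
```python
from h import *
from scipy.spatial.transform import Rotation as R
o=ctrl.get_obs(); d=snap('wrist','w1')
T=np.eye(4);T[:3,:3]=R.from_rotvec(o['orientation']).as_matrix();T[:3,3]=o['ee_pos'];E=T@np.array(d['tool_from_camera'])
print(o['t'],o['ee_pos'],o['orientation'],o['ft_force'],o['width']); print(np.array(d['tool_from_camera']).round(2).tolist())
hsv=cv2.cvtColor(d['image'],cv2.COLOR_RGB2HSV)
m=(((hsv[:,:,0]<6)|(hsv[:,:,0]>174))&(hsv[:,:,1]>150)&(hsv[:,:,2]>60)).astype(np.uint8)
k,_,st,c=cv2.connectedComponentsWithStats(m)
for i in range(1,k):
    if st[i,4]>100: print(st[i],c[i],atz(d,*c[i],88,E))
```

```text
2.1833 [517.68319447  -8.25101609 154.66702204] [-3.11296414 -0.41629203  0.00828924] [0.62160891 0.08956965 1.55534047] 87.374413871904
[[0.0, 0.97, 0.24, 64.97], [1.0, -0.0, -0.0, -0.31], [-0.0, 0.24, -0.97, -162.25], [0.0, 0.0, 0.0, 1.0]]
[ 276  208   69   68 3629] [309.76632681 241.43400386] [519.80611221  -3.65248746  88.        ]
```

View pics/w1.png

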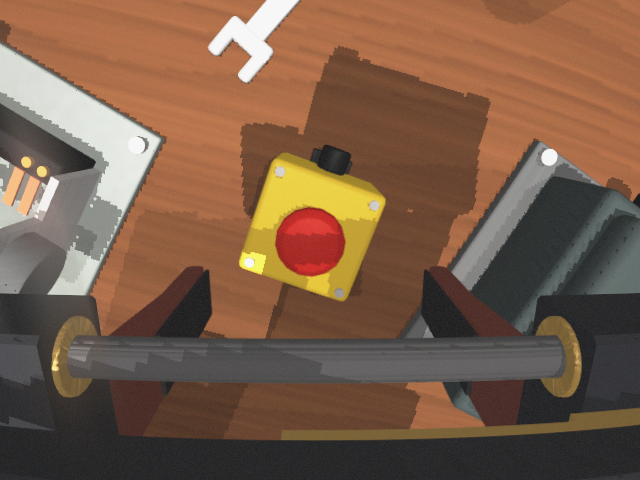

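The wrist view shows the red head at (310,241), between the fingers, which have clear room on both sides. I'll descend on it and close.

Request:
servo_tool(
  increments=[
    [0.2,0.3,-2,0,0,0,1],
    [0.2,0.3,-4,0,0,0,1],
    [0.2,0.3,-6,0,0,0,1],
    [0.2,0.3,-7,0,0,0,0.5],
    [0.2,0.3,-7.9,0,0,0,0.2],
    [0.2,0.3,-7.9,0,0,0,0.2],
    [0.2,0.3,-7.9,0,0,0,0.2],
  ],
)

```text
t: 2.82
ee_pos: [522.1, -5.5, 78.2]
orientation: [3.114, 0.416, 0.002]
ft_force: [-0.3, 0.6, 0.4]
width: 64.6
grasp_force: 0.0
```

Request:
servo_tool(
  increments=[
    [0,0,0,0,0,0,-1],
    [0,0,0,0,0,0,-1],
    [0,0,0,0,0,0,-1],
    [0,0,0,0,0,0,-1],
    [0,0,0,0,0,0,-1],
    [0,0,0,0,0,0,-1],
  ],
)

```text
t: 3.32
ee_pos: [521.2, -3.6, 77.8]
orientation: [-3.112, -0.414, -0.001]
ft_force: [-1.2, 10.8, 5.4]
width: 39.1
grasp_force: 30.0
```

The tips sit slightly high on the rim, so I'll regrip about 4 mm lower and recentre.

Request:
servo_tool(
  increments=[
    [0,0,0,0,0,0,0.2],
    [0,0,0,0,0,0,0.2],
    [0,0.3,-0.4,0,0,0,0.2],
    [0,0.3,-0.4,0,0,0,0.2],
    [0,0.3,-0.4,0,0,0,0.2],
  ],
)

```text
t: 3.73
ee_pos: [521.0, -2.4, 72.7]
orientation: [-3.114, -0.416, 0.001]
ft_force: [-0.1, -0.1, 0.6]
width: 52.5
grasp_force: 0.0
```

Request:
servo_tool(
  increments=[
    [0,0,0,0,0,0,-1],
    [0,0,0,0,0,0,-1],
    [0,0,0,0,0,0,-1],
    [0,0,0,0,0,0,-1],
    [0,0,0,0,0,0,-1],
    [0,0,0,0,0,0,-1],
  ],
)

```text
t: 4.23
ee_pos: [521.5, -3.3, 73.1]
orientation: [3.113, 0.416, 0.001]
ft_force: [0.9, -4.8, -1.2]
width: 39.2
grasp_force: 30.0
```

Now I'll pull up in small steps.

Request:
servo_tool(
  increments=[
    [0,0,0.1,0,0,0,-1],
    [0,0,0.2,0,0,0,-1],
    [0,0,0.3,0,0,0,-1],
    [0,0,0.3,0,0,0,-1],
  ],
)

```text
t: 4.57
ee_pos: [521.5, -3.3, 75.9]
orientation: [3.113, 0.416, 0.0]
ft_force: [1.0, -5.8, -4.2]
width: 39.0
grasp_force: 30.0
```

Request:
servo_tool(
  increments=[
    [0,0,0.1,0,0,0,-1],
    [0,0,0.2,0,0,0,-1],
    [0,0,0.3,0,0,0,-1],
    [0,0,0.3,0,0,0,-1],
  ],
)

```text
t: 4.9
ee_pos: [521.5, -3.3, 79.5]
orientation: [3.113, 0.416, 0.001]
ft_force: [-0.7, -5.5, 6.7]
width: 39.6
grasp_force: 30.0
```

Request:
servo_tool(
  increments=[
    [0,0,0.1,0,0,0,-1],
    [0,0,0.2,0,0,0,-1],
    [0,0,0.2,0,0,0,-1],
    [0,0,0.2,0,0,0,-1],
  ],
)

```text
t: 5.23
ee_pos: [521.5, -3.3, 81.1]
orientation: [3.113, 0.416, 0.001]
ft_force: [1.2, -6.1, -1.2]
width: 39.4
grasp_force: 30.0
```

Request:
servo_tool(
  increments=[
    [0,0,0.1,0,0,0,-1],
    [0,0,0.2,0,0,0,-1],
    [0,0,0.2,0,0,0,-1],
  ],
)

```text
t: 5.48
ee_pos: [521.4, -3.3, 81.3]
orientation: [3.113, 0.416, 0.0]
ft_force: [7.4, -5.8, -22.3]
width: 39.2
grasp_force: 30.0
```

Request:
servo_tool(
  increments=[
    [0,0,0,0,0,0,0.2],
    [0,0,0,0,0,0,0.2],
    [0,0,0,0,0,0,0.4],
    [0,0,4,0,0,0,0.6],
    [0,0,8,0,0,0,1],
    [0,0,8,0,0,0,1],
    [0,0,8,0,0,0,1],
  ],
)

```text
t: 6.07
ee_pos: [523.0, -2.3, 165.6]
orientation: [3.113, 0.416, 0.009]
ft_force: [-0.2, -0.3, -0.4]
width: 82.3
grasp_force: 0.0
```

Run:
```python
from h import *
import pickle
D=pickle.load(open('D.pkl','rb'))
o=ctrl.get_obs(); print(o['t'],o['ee_pos'],o['width'])
d=snap('scene','s1'); 
for im in (D['scene']['image'],d['image']):
    hsv=cv2.cvtColor(im,cv2.COLOR_RGB2HSV)
    m=(((hsv[:,:,0]<6)|(hsv[:,:,0]>174))&(hsv[:,:,1]>150)&(hsv[:,:,2]>60)).astype(np.uint8)
    k,_,st,c=cv2.connectedComponentsWithStats(m)
    print([(st[i].tolist(),c[i].round(1).tolist()) for i in range(1,k) if st[i,4]>40])
for z in(85,93): print(proj(d,np.array([521,-4,z])))
a=np.hstack([cv2.resize(i[200:290,270:350],None,fx=5,fy=5,interpolation=3) for i in(D['scene']['image'],d['image'])])
cv2.imwrite('pics/es.png',a[:,:,::-1])
```

```text
6.0667 [522.9654088   -2.2775175  165.56080798] 82.31444099781766
[([395, 161, 15, 16, 180], [402.2, 168.5]), ([304, 232, 15, 14, 158], [310.9, 238.8]), ([134, 238, 16, 35, 336], [141.9, 254.3]), ([256, 313, 29, 34, 595], [271.5, 332.8])]
[([395, 161, 15, 16, 181], [402.2, 168.5]), ([303, 230, 16, 14, 166], [310.8, 236.5]), ([134, 238, 16, 35, 338], [141.9, 254.2]), ([256, 313, 29, 34, 589], [271.5, 332.8])]
(np.float64(311.6599993372373), np.float64(239.5439965741285))
(np.float64(311.5877380706387), np.float64(237.28668681846452))
```

View pics/es.png

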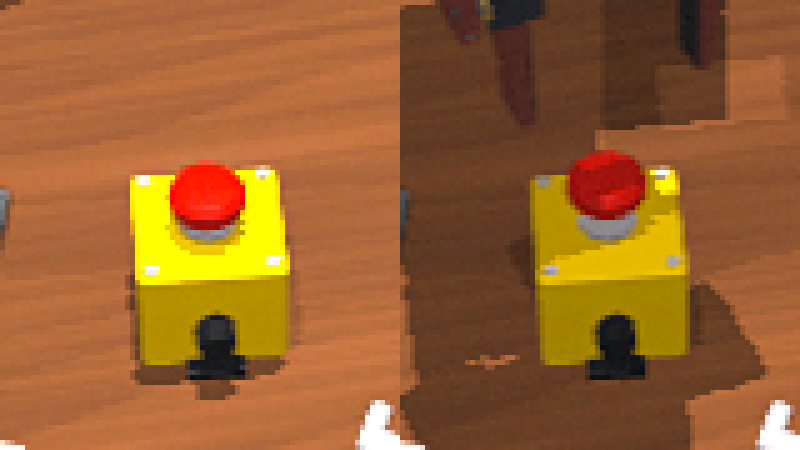

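The side-by-side view shows the head raised (centre moved from row 238.8 to 236.5, the 8 mm predicted), and the end stop was felt at 22 N. The e-stop is released. Next I'll go above the knob.

Request:
servo_tool(
  increments=[
    [0,0,4,0,0,-5,1],
    [0,0,8,0,0,-10,1],
    [0,0,12,0,0,-15,1],
    [-0.7,3.5,15,0,0,-20,1],
    [-1.4,7,15,0,0,-25,1],
    [-2.1,10.5,15,0,0,-30,1],
    [-2.8,14,15,0,0,-30,1],
    [-3.5,17.5,15,0,0,-30,1],
    [-4.2,21,15,0,0,-30,1],
    [-4.8,22.9,15,0,0,-30,1],
    [-4.8,22.9,14,0,0,-30,1],
    [-4.8,22.9,14,0,0,-30,1],
    [-4.8,22.9,14,0,0,-30,1],
  ],
)

```text
t: 7.2
ee_pos: [472.3, 225.7, 301.2]
orientation: [3.113, -0.403, -0.005]
ft_force: [0.0, 0.1, 0.5]
width: 87.6
grasp_force: 0.0
```

Run:
```python
from h import *
from scipy.spatial.transform import Rotation as R
o=ctrl.get_obs(); d=snap('wrist','w2')
T=np.eye(4);T[:3,:3]=R.from_rotvec(o['orientation']).as_matrix();T[:3,3]=o['ee_pos'];E=T@np.array(d['tool_from_camera'])
print(o['t'],o['ee_pos'],T[:3,:3].round(3).tolist(),o['width'])
hsv=cv2.cvtColor(d['image'],cv2.COLOR_RGB2HSV)
m=(((hsv[:,:,0]<6)|(hsv[:,:,0]>174))&(hsv[:,:,1]>150)&(hsv[:,:,2]>60)).astype(np.uint8)
k,_,st,c=cv2.connectedComponentsWithStats(m)
for i in range(1,k):
    if st[i,4]>100: print(st[i],c[i],atz(d,*c[i],235,E))
```

```text
7.2 [472.34973572 225.69503573 301.15259312] [[0.967, -0.255, -0.003], [-0.255, -0.967, -0.002], [-0.003, 0.003, -1.0]] 87.55777573597454
[ 533   66   46   45 1611] [555.3786468   88.21477343] [525.51166908  78.05551245 235.        ]
[ 285  216   63   63 3094] [315.74078862 247.01906917] [472.54428406 225.79771943 235.        ]
```

View pics/w2.png

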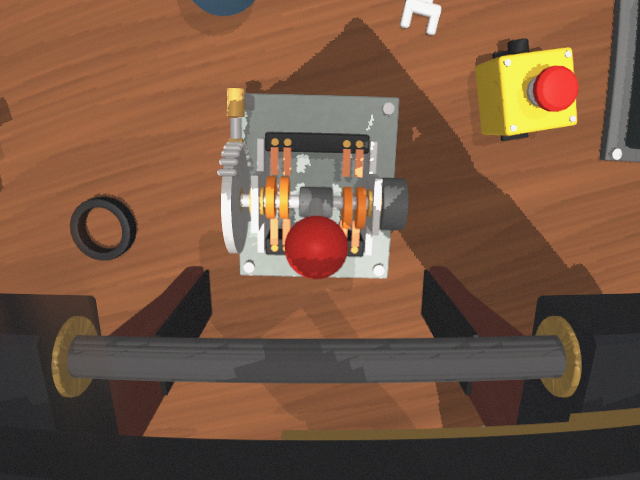

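Run:
```python
from h import *
from scipy.spatial.transform import Rotation as R
o=ctrl.get_obs(); d=ctrl.get_image('wrist')
T=np.eye(4);T[:3,:3]=R.from_rotvec(o['orientation']).as_matrix();T[:3,3]=o['ee_pos'];E=T@np.array(d['tool_from_camera'])
c=np.array([atz(d,*p,10,E)[:2] for p in[(247,94),(399,97),(388,277),(240,275)]]);print(c.round(1),c.mean(0))
for i,j in((3,0),(2,1),(1,0),(2,3)):
    a=c[j]-c[i];print(np.linalg.norm(a),np.arctan2(a[1],a[0])-(np.pi/2 if i in(1,2) and j in(0,3) else 0))
b=np.array([atz(d,*p,10,E)[:2] for p in[(389,108),(379,270),(249,268)]])
for i,j in((1,0),(1,2)):
    a=b[j]-b[i];print('screws',np.linalg.norm(a),np.arctan2(a[1],a[0]))
```

```text
[[589.2 268.9]
 [546.1 116.3]
 [355.3 170.8]
 [400.9 334.2]] [472.88335482 222.53876819]
199.23759519009482 -0.333717840155788
198.3649165060493 -0.2778901182840334
158.51457797585513 -0.27526062534393114
169.63405957503656 -0.27211832992320617
screws 178.5204122179452 -0.2832011912999703
screws 148.21490320040454 1.2967891240901257
```

The wrist view shows the knob centred between the fingers at (316,247). The yaw is about -0.277. I'll descend to put the pads at knob height and close.

Request:
servo_tool(
  increments=[
    [0,0,-3,0,0,-1,1],
    [0,0,-6,0,0,-1,1],
    [0,0,-8.5,0,0,-1,0.6],
    [0,0,-8.5,0,0,-1,0.2],
    [0,0,-8.5,0,0,-1,0.2],
    [0,0,-8.5,0,0,-1,0.0],
  ],
)

```text
t: 7.8
ee_pos: [474.4, 226.4, 219.4]
orientation: [-3.111, 0.433, -0.002]
ft_force: [0.3, -0.9, 0.1]
width: 64.4
grasp_force: 0.0
```

Request:
servo_tool(
  increments=[
    [0,0,0,0,0,0,-1],
    [0,0,0,0,0,0,-1],
    [0,0,0,0,0,0,-1],
    [0,0,0,0,0,0,-1],
    [0,0,0,0,0,0,-1],
    [0,0,0,0,0,0,-1],
  ],
)

```text
t: 8.3
ee_pos: [473.1, 225.6, 218.8]
orientation: [3.11, -0.43, 0.0]
ft_force: [-0.9, -6.4, 6.3]
width: 34.6
grasp_force: 30.0
```

Request:
servo_tool(
  increments=[
    [0,0,0,0,0,0,0],
    [0,0,0,0,0,0,0],
    [0,-0.1,-0.3,0,0,0,0],
    [0,-0.1,-0.3,0,0,0,0],
    [0,-0.1,-0.3,0,0,0,0],
  ],
)

```text
t: 8.72
ee_pos: [473.0, 225.7, 214.7]
orientation: [3.112, -0.431, -0.001]
ft_force: [0.3, -0.8, -0.6]
width: 43.9
grasp_force: 0.0
```

Request:
servo_tool(
  increments=[
    [0,0,0,0,0,0,-1],
    [0,0,0,0,0,0,-1],
    [0,0,0,0,0,0,-1],
    [0,0,0,0,0,0,-1],
    [0,0,0,0,0,0,-1],
    [0,0,0,0,0,0,-1],
  ],
)

```text
t: 9.22
ee_pos: [473.1, 225.5, 215.0]
orientation: [3.112, -0.431, -0.0]
ft_force: [0.2, -1.3, -0.6]
width: 34.8
grasp_force: 30.0
```

The grip is clean, with almost no residual force. I'll push along the arc in 3° steps, reading the force after each one.

Request:
servo_tool(
  increments=[
    [0.38,-0.11,-0.01,0,0,0,-1],
    [0.75,-0.21,-0.02,0,0,0,-1],
    [0.75,-0.21,-0.02,0,0,0,-1],
  ],
)

```text
t: 9.47
ee_pos: [480.9, 223.2, 214.7]
orientation: [3.111, -0.431, -0.001]
ft_force: [-4.0, -2.0, 1.4]
width: 34.6
grasp_force: 30.0
```

Request:
servo_tool(
  increments=[
    [0.38,-0.11,-0.03,0,0,0,-1],
    [0.75,-0.21,-0.06,0,0,0,-1],
    [0.75,-0.21,-0.06,0,0,0,-1],
  ],
)

```text
t: 9.72
ee_pos: [488.8, 221.0, 214.1]
orientation: [3.111, -0.431, 0.0]
ft_force: [-2.4, -3.3, 2.1]
width: 34.7
grasp_force: 30.0
```

Request:
servo_tool(
  increments=[
    [0.38,-0.11,-0.05,0,0,0,-1],
    [0.75,-0.21,-0.1,0,0,0,-1],
    [0.75,-0.21,-0.1,0,0,0,-1],
  ],
)

```text
t: 9.97
ee_pos: [496.3, 218.9, 213.0]
orientation: [3.111, -0.431, 0.0]
ft_force: [-2.9, -4.8, 1.4]
width: 34.8
grasp_force: 30.0
```

Request:
servo_tool(
  increments=[
    [0.37,-0.1,-0.07,0,0,0,-1],
    [0.74,-0.21,-0.14,0,0,0,-1],
    [0.74,-0.21,-0.14,0,0,0,-1],
  ],
)

```text
t: 10.22
ee_pos: [503.5, 216.8, 211.7]
orientation: [3.111, -0.431, -0.0]
ft_force: [-3.7, -3.5, 1.9]
width: 34.7
grasp_force: 30.0
```

Request:
servo_tool(
  increments=[
    [0.37,-0.1,-0.09,0,0,0,-1],
    [0.73,-0.21,-0.18,0,0,0,-1],
    [0.73,-0.21,-0.18,0,0,0,-1],
  ],
)

```text
t: 10.47
ee_pos: [510.3, 214.8, 210.1]
orientation: [3.111, -0.431, -0.002]
ft_force: [-5.3, -3.9, 5.0]
width: 34.8
grasp_force: 30.0
```

Request:
servo_tool(
  increments=[
    [0.36,-0.1,-0.11,0,0,0,-1],
    [0.72,-0.21,-0.22,0,0,0,-1],
    [0.72,-0.21,-0.22,0,0,0,-1],
  ],
)

```text
t: 10.72
ee_pos: [517.7, 212.7, 207.9]
orientation: [3.111, -0.431, -0.001]
ft_force: [-5.2, -4.1, 4.5]
width: 34.6
grasp_force: 30.0
```

Request:
servo_tool(
  increments=[
    [0.36,-0.1,-0.13,0,0,0,-1],
    [0.71,-0.2,-0.26,0,0,0,-1],
    [0.71,-0.2,-0.26,0,0,0,-1],
  ],
)

```text
t: 10.97
ee_pos: [524.9, 210.5, 205.4]
orientation: [3.111, -0.431, -0.0]
ft_force: [-4.5, -4.9, 5.4]
width: 34.4
grasp_force: 30.0
```

Request:
servo_tool(
  increments=[
    [0.35,-0.1,-0.15,0,0,0,-1],
    [0.7,-0.2,-0.3,0,0,0,-1],
    [0.7,-0.2,-0.3,0,0,0,-1],
  ],
)

```text
t: 11.22
ee_pos: [532.2, 208.5, 202.5]
orientation: [3.111, -0.431, 0.001]
ft_force: [-3.6, -5.0, 5.3]
width: 35.1
grasp_force: 30.0
```

The first click was felt between about 12° and 15°. The push at 24° is still low, so the second click should come next. I'll use finer steps.

Request:
servo_tool(
  increments=[
    [0.34,-0.1,-0.16,0,0,0,-1],
    [0.34,-0.1,-0.16,0,0,0,-1],
  ],
)

```text
t: 11.38
ee_pos: [535.4, 207.5, 201.0]
orientation: [3.111, -0.431, -0.0]
ft_force: [-5.0, -5.7, 7.2]
width: 34.3
grasp_force: 30.0
```

Request:
servo_tool(
  increments=[
    [0.34,-0.1,-0.17,0,0,0,-1],
    [0.34,-0.1,-0.17,0,0,0,-1],
  ],
)

```text
t: 11.55
ee_pos: [538.6, 206.6, 199.6]
orientation: [3.111, -0.431, -0.001]
ft_force: [-7.8, -3.9, 11.0]
width: 34.8
grasp_force: 30.0
```

Request:
servo_tool(
  increments=[
    [0.34,-0.1,-0.18,0,0,0,-1],
    [0.34,-0.1,-0.18,0,0,0,-1],
    [0.34,-0.1,-0.18,0,0,0,-1],
  ],
)

```text
t: 11.8
ee_pos: [541.9, 205.6, 197.9]
orientation: [3.111, -0.431, -0.0]
ft_force: [-6.9, -4.6, 9.7]
width: 34.6
grasp_force: 30.0
```

```bash
cat > th.py <<'E'
from h import *
K=np.array([473.1,225.5,215.0]); f=np.array([.962,-.273,0])
o=ctrl.get_obs(); dp=np.array(o['ee_pos'])-K; F=np.array(o['ft_force'])
th=np.arcsin(dp@f/150); t=np.cos(th)*f-np.array([0,0,np.sin(th)])
print('theta',np.degrees(th),'z-dev',dp[2]-150*(np.cos(th)-1),'push',-F@t,'radial',F@(np.sin(th)*f+np.array([0,0,np.cos(th)])),'lat',F@[.273,.962,0],o['t'],o['moment'])
E
python3 th.py
python3 - <<'E'
from h import *
d=snap('scene','s2')
hsv=cv2.cvtColor(d['image'],cv2.COLOR_RGB2HSV)
a=cv2.resize(d['image'][130:280,340:460],None,fx=4,fy=4,interpolation=3); cv2.imwrite('pics/l2.png',a[:,:,::-1])
E
```

```text
theta 28.523441906536124 z-dev 1.1459711133038581 push 9.386534539132226 radial 5.937794741478354 lat -6.295160536993076 11.8 [-0.73498659  1.22853828  0.0207515 ]
```

View pics/l2.png

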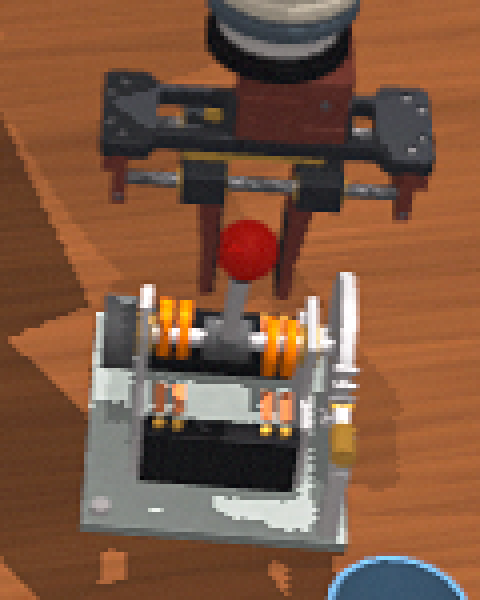

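The crop shows the knob firmly between the fingers, with the lever leaning forward past the second notch. I'll estimate the lever's true angle from the knob's image motion against the start picture.

```bash
cat > ang.py <<'E'
from h import *
import pickle
from scipy.optimize import minimize_scalar as ms
D=pickle.load(open('D.pkl','rb'))
def cen(im):
    hsv=cv2.cvtColor(im,cv2.COLOR_RGB2HSV)
    m=(((hsv[:,:,0]<6)|(hsv[:,:,0]>174))&(hsv[:,:,1]>130)&(hsv[:,:,2]>40)).astype(np.uint8)
    m[:,:370]=0;m[:140]=0;m[260:]=0;m[:,440:]=0
    k,_,st,c=cv2.connectedComponentsWithStats(m); i=1+np.argmax([a[4] if a[2]<22 else 0 for a in st[1:]])
    (x,y),r=cv2.minEnclosingCircle(np.argwhere(_==i)[:,::-1].astype(np.float32)); return np.array([x,y]),r,st[i].tolist(),c[i]
d=ctrl.get_image('scene'); a=cen(D['scene']['image']);b=cen(d['image']); print(a,b)
K=np.array([472.8,225.7,235.]);f=np.array([.962,-.273,0])
P=lambda q:np.array(proj(d,K+150*(np.sin(q)*f+np.array([0,0,np.cos(q)-1]))))
for i in(0,3):
    D0=b[i]-a[i]; r=ms(lambda q:np.sum((P(q)-P(0)-D0)**2),bounds=(0,1),method='bounded'); print(np.degrees(r.x),r.fun**.5)
E
python3 ang.py; python3 th.py
```

```text
(array([402.14285278, 168.57142639]), 7.657299518585205, [395, 161, 15, 16, 181], array([402.17127072, 168.55801105])) (array([370., 173.]), 4.000100135803223, [370, 169, 2, 9, 10], array([370.1, 172.7]))
6.513337830890272 32.11894769881514
6.1154462804423195 32.05105253164692
theta 28.4997002132011 z-dev 1.1578558202254392 push 10.109603687119717 radial 6.395911878622102 lat -5.694683472102549 11.9 [-0.75227898  1.25018064 -0.01240901]
```

```bash
python3 - <<'E'
s=open('ang.py').read()
s=s.replace("hsv[:,:,1]>130","hsv[:,:,1]>195").replace("m[:,:370]=0;m[:140]=0;m[260:]=0;m[:,440:]=0","m[:,385:393]=0;m[:,:390]=0;m[:140]=0;m[225:]=0;m[:,414:]=0")
s=s.replace("m[:,385:393]=0;","")
open('ang.py','w').write(s)
E
python3 ang.py
```

```text
(array([402.07894897, 168.39472961]), 7.501257419586182, [395, 161, 15, 15, 176], array([402.1875    , 168.35227273])) (array([401.46429443, 192.        ]), 7.6018829345703125, [395, 185, 15, 15, 180], array([401.45555556, 192.05555556]))
26.531539015365727 0.027152520601365717
26.62980792892131 0.08530054885931333
```

The camera puts the lever at 26.6° against the arm's estimate of 28.5°. That matches the second click, felt at an arm reading of about 26°. I'll go over the crest now, then take fine steps into the third notch.

Request:
servo_tool(
  increments=[
    [0.33,-0.09,-0.2,0,0,0,-1],
    [0.65,-0.19,-0.39,0,0,0,-1],
    [0.65,-0.19,-0.39,0,0,0,-1],
  ],
)

```text
t: 12.2
ee_pos: [549.0, 203.6, 194.1]
orientation: [3.111, -0.431, 0.001]
ft_force: [-5.6, -5.9, 10.1]
width: 35.1
grasp_force: 30.0
```

Request:
servo_tool(
  increments=[
    [0.32,-0.09,-0.21,0,0,0,-1],
    [0.63,-0.18,-0.43,0,0,0,-1],
    [0.63,-0.18,-0.43,0,0,0,-1],
  ],
)

```text
t: 12.45
ee_pos: [555.7, 201.7, 189.9]
orientation: [3.111, -0.431, 0.002]
ft_force: [-3.9, -6.9, 11.1]
width: 34.8
grasp_force: 30.0
```

```bash
python3 ang.py; python3 th.py
```

```text
(array([402.07894897, 168.39472961]), 7.501257419586182, [395, 161, 15, 15, 176], array([402.1875    , 168.35227273])) (array([401.28570557, 198.39285278]), 7.738234519958496, [394, 191, 16, 15, 183], array([401.15846995, 198.18032787]))
32.46441747440416 0.1808598794132498
32.32186778833259 0.06403867112008638
theta 34.903616682013165 z-dev 2.0084233098264406 push 8.176899712779745 radial 5.859409669154541 lat -7.104666289607106 12.5 [-0.87641082  0.97193017  0.13930998]
```

Request:
servo_tool(
  increments=[
    [0.26,-0.07,-0.19,0,0,0,-1],
    [0.26,-0.07,-0.19,0,0,0,-1],
  ],
)

```text
t: 12.67
ee_pos: [558.4, 201.0, 188.2]
orientation: [3.111, -0.431, 0.003]
ft_force: [-3.9, -6.5, 10.7]
width: 34.9
grasp_force: 30.0
```

Request:
servo_tool(
  increments=[
    [0.2,-0.06,-0.16,0,0,0,-1],
    [0.2,-0.06,-0.16,0,0,0,-1],
  ],
)

```text
t: 12.83
ee_pos: [560.5, 200.4, 186.7]
orientation: [3.112, -0.43, 0.004]
ft_force: [-3.2, -6.8, 9.8]
width: 34.6
grasp_force: 30.0
```

```bash
python3 ang.py; python3 th.py
```

```text
(array([402.07894897, 168.39472961]), 7.501257419586182, [395, 161, 15, 15, 176], array([402.1875    , 168.35227273])) (array([400.77334595, 200.36000061]), 7.689541339874268, [394, 193, 15, 15, 183], array([400.92896175, 200.21311475]))
34.26833075525262 0.21857588081733273
34.171929656692576 0.17765448151119725
theta 37.299447948832324 z-dev 2.4148779817798456 push 6.910205133158995 radial 7.658405817650921 lat -7.97438728290034 12.8833 [-0.97567391  0.76470021  0.12303533]
```

The lever is at about 34.2° and the push is still sinking, so the third click should come within the next 2°.

Request:
servo_tool(
  increments=[
    [0.2,-0.06,-0.16,0,0,0,-1],
    [0.2,-0.06,-0.16,0,0,0,-1],
  ],
)

```text
t: 13.05
ee_pos: [562.7, 199.8, 185.2]
orientation: [3.112, -0.43, 0.004]
ft_force: [-3.0, -7.7, 9.2]
width: 34.8
grasp_force: 30.0
```

```bash
python3 ang.py; python3 th.py
```

```text
(array([402.07894897, 168.39472961]), 7.501257419586182, [395, 161, 15, 15, 176], array([402.1875    , 168.35227273])) (array([401.1842041 , 201.39472961]), 7.710670471191406, [394, 194, 15, 15, 184], array([401.04347826, 201.23369565]))
35.17486066172051 0.25231451128458665
35.08187046644584 0.0035472782335861223
theta 38.390610575876764 z-dev 2.6519865195251313 push 6.209098213907393 radial 7.833693102699232 lat -8.39018089447199 13.1 [-0.98789966  0.64051847  0.1003424 ]
```

Request:
servo_tool(
  increments=[
    [0.2,-0.06,-0.16,0,0,0,-1],
    [0.2,-0.06,-0.16,0,0,0,-1],
  ],
)

```text
t: 13.27
ee_pos: [564.6, 199.2, 183.8]
orientation: [3.112, -0.431, 0.004]
ft_force: [-4.6, -7.2, 11.9]
width: 34.5
grasp_force: 30.0
```

```bash
python3 ang.py; python3 th.py
```

```text
(array([402.07894897, 168.39472961]), 7.501257419586182, [395, 161, 15, 15, 176], array([402.1875    , 168.35227273])) (array([400.79998779, 202.19999695]), 7.528704643249512, [394, 195, 15, 15, 181], array([400.93922652, 202.16574586]))
35.91481849113816 0.08311125981369351
35.92048727735 0.051985203664697076
theta 39.35800235480225 z-dev 2.875351292881497 push 9.624571305483363 radial 7.786638443346865 lat -9.072938005476344 13.3167 [-1.04798572  0.88617429  0.07930773]
```

The push jumped from 6.2 to 9.6 N with the lever at 35.9°, so that is the third click. I'll nudge half a degree to seat it fully, then hold to check that nothing creeps.

Request:
servo_tool(
  increments=[
    [0.1,-0.03,-0.08,0,0,0,-1],
    [0.1,-0.03,-0.08,0,0,0,-1],
    [0.1,-0.03,-0.08,0,0,0,-1],
  ],
)

```text
t: 13.57
ee_pos: [565.3, 199.0, 183.3]
orientation: [3.112, -0.431, 0.003]
ft_force: [-6.3, -6.9, 14.7]
width: 34.7
grasp_force: 30.0
```

```bash
python3 ang.py; python3 th.py
```

```text
(array([402.07894897, 168.39472961]), 7.501257419586182, [395, 161, 15, 15, 176], array([402.1875    , 168.35227273])) (array([400.80767822, 202.5       ]), 7.654827117919922, [394, 195, 15, 16, 184], array([400.92391304, 202.46195652]))
36.18186107585507 0.05732458348173016
36.18537808647764 0.04938771099934668
theta 39.732629894445154 z-dev 2.9481510197821734 push 12.248215331044415 radial 8.566329869675346 lat -7.952356427552442 13.6167 [-1.00526006  1.12534204  0.10039131]
```

Request:
servo_tool(
  increments=[
    [0,0,0,0,0,0,-1],
    [0,0,0,0,0,0,-1],
    [0,0,0,0,0,0,-1],
    [0,0,0,0,0,0,-1],
    [0,0,0,0,0,0,-1],
    [0,0,0,0,0,0,-1],
    [0,0,0,0,0,0,-1],
    [0,0,0,0,0,0,-1],
    [0,0,0,0,0,0,-1],
    [0,0,0,0,0,0,-1],
    [0,0,0,0,0,0,-1],
    [0,0,0,0,0,0,-1],
    [0,0,0,0,0,0,-1],
    [0,0,0,0,0,0,-1],
    [0,0,0,0,0,0,-1],
  ],
)

```text
t: 14.87
ee_pos: [565.2, 199.0, 183.3]
orientation: [3.112, -0.431, 0.003]
ft_force: [-5.2, -6.4, 14.1]
width: 34.9
grasp_force: 30.0
```

```bash
python3 ang.py; python3 th.py; python3 -c "
from h import *
snap('scene','end')"
```

```text
(array([402.07894897, 168.39472961]), 7.501257419586182, [395, 161, 15, 15, 176], array([402.1875    , 168.35227273])) (array([401.       , 202.6499939]), 7.76041841506958, [394, 195, 15, 16, 185], array([400.92972973, 202.53513514]))
36.305050445765765 0.14373479535151745
36.250252941737656 0.03914866515986827
theta 39.7126210811704 z-dev 2.882074080085694 push 12.559603764426013 radial 7.831307848585407 lat -7.697318555327424 14.9167 [-0.99840957  1.11198887  0.07004733]
```

View pics/end.png

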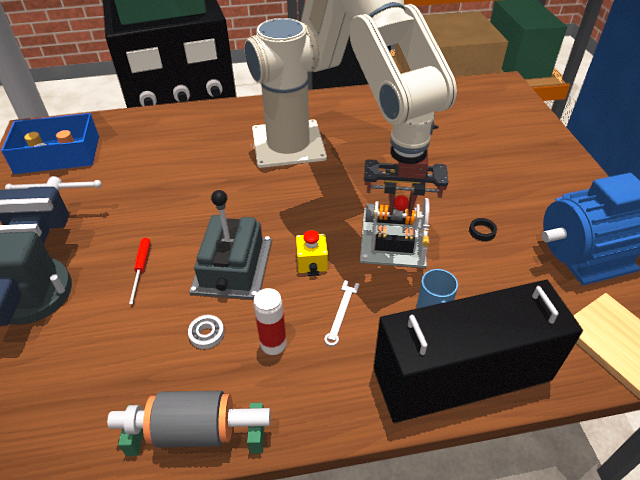

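The final picture shows the fingers holding the knob forward (401,203) and the e-stop head up (311,237), with everything else where it was. The hold is steady at about 36.2°, so I'm handing it in.

```bash
python3 -c "
from workcell import ctrl
print(ctrl.close_job())"
```

```text
the job is handed in; nothing more can be done
None
```

The e-stop was pulled out to its released position first; the controller lever was then pushed forward three clicks and handed in held steady in the third notch (about 36° by camera), with nothing else on the bench disturbed.

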